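# Line up the cartons on the clinic counter

### The arm

A 6-joint arm with a two-finger parallel gripper is mounted at the origin on the work surface; the furniture and walls round the work are solid. World frame = base frame: x ahead of the robot, y to its left, z up, the work surface at z = 0. Lengths are in m, angles in rad, forces in N, time in s.
With the tool pointing down it reaches from about 0.425 to 1.125 m from the base axis. Payload 14.9 kg.
Tool frame: the origin (TCP) lies midway between the tips of the shut fingers; the grasp point (between the pads) lies 19 mm behind it (hold_point_z is the distance from the TCP to the grasp point, in m); z points along the fingers, y is the line along which they close (so a half turn about z gives the same grasp; the last joint's range is limited). The gripper opens to 91 mm and grips with 3 to 60 N. Pads are 32 mm wide; open, the fingers measure 118 mm over their backs; the gripper's body (76 mm by 178 mm) begins 60 mm behind the grasp point.
Start: joints at [1.16, 0.379, 1.734, -0, 1.028, -0.033], TCP at [0.258, 0.651, 0.192] pointing down, gripper open.
Joint ranges: [-2.77, 2.77], [-0.74, 2.19], [0, 2.66], [-1.06, 4.2], [0.31, 2.87], [-3.08, 3.08]. Speed limits (rad/s): [1.89, 1.89, 2.39, 3.14, 3.14, 3.14].

### API

Orientations are given as a unit quaternion [x, y, z, w].
In Python, from station import * gives the robot as it stands. The module is installed in compiled form; this text tells all that it offers.
- The arm moves only by the tool drive_tool, never from a script. Its arguments are lists of equal length, an entry for each row: "delta_pos": the shift along the tool's x, y, z in cm, a list of three; "twist": the turn about the tool's z in rad; "hand": the finger opening in cm, from 0 to 9.12. A call has 1 to 8 rows; each row shifts and turns the commanded pose from where the row before left it, along the tool's axes as they then stand; what a row does not reach is not made up. A row lasts 1/12 s, in which the tool goes at most 41.7 mm and 7.16 degrees, less where a joint would pass 70% of its speed; a pose out of reach is approached as far as the arm can. A call is refused whole if a number of a shift passes 4.17 or a number of a turn 0.125, either way. A call with a gripper value outside its range is refused whole. The fingers move at their own pace and stop on an object; the grip force is fixed at half the most. Time passes only in rows, so rows that do not move let the fingers close. It gives the time, the measured TCP pose, the force, the opening and the grip force at its end, in the units of the state.
- get_state(): the state, without advancing time (a new reading comes with each control period).
- snapshot(name): name is "side" or "top" or "wrist"; returns the picture (420x560x3 uint8, red, green, blue); there is no depth.
- camera_info(name): a dict with "camera_matrix" (3x3 intrinsics, pixels), "cam_to_world" (4x4, takes a point from camera to world coordinates); the wrist camera has in their place "mount" (4x4, takes a point from camera to tool coordinates, whose origin is the TCP and whose axes are the flange's). Camera axes: x right, y down, z forward; pixel columns grow to the right and rows downward; lengths in m; the calibration is good to about 2 mm. A picture is of the moment at which its call begins: read the wrist's pose just before it. camera_info takes no time and is no camera call.
- hand_in(): hands the job in; it is judged then, once.
Trained networks look in the newest picture that a camera, given by its name, has taken for a name from the list of things; names that differ only in an ending like _2 or _b are one class to them, and where a whole thing is asked for, a point or a joint stands for the part that bears it (a point fixed in the world has none). Each returns a list of dicts, best first, with "p" (0 to 1); they miss things now and then, are a little off and sometimes report something else, mostly with a low value. They report only what shows in the picture. A call takes as long as a camera call.
- outline_of(camera, query): "pixels" (420x560 bool, what is visible of it) and "centre" ([row, column] in pixels, amid what is visible of it).
The state is a dict: "clock": time; "joint_pos": joint angles; "joint_velocities": joint speeds; "tau": joint torques, N m; "tcp_pos": TCP position; "ee_rot": TCP orientation; "wrist_force": force on the tool from outside, world axes, zero at the start; "torque": the same for the moment, N m; "gripper_width": opening from 0.0 (shut) to 1.0 (fully open); "finger_force": force on a finger pad.
Only numpy, scipy, OpenCV 4.12 (cv2) and the standard library are available. Lean on these libraries where they do the work, as an engineer would, in place of code of your own. Each camera call takes 0.05 s, during which the arm holds its last target. There are 200 camera calls.

### The job

Four identical light-blue cartons belong in one row on the steel counter, but the two inner ones have been knocked out of line. Slide those two along the counter, without lifting or tipping them, into the space between the two outermost cartons, so that all four stand in one straight, evenly spaced row, squared up with the outer two. Leave the outer two where they are.

Things in the scene. Friction and masses are not known exactly. Their poses are not given: they have to be found in the camera images.
- carton_far: Upright rigid light-blue and white carton, oranges pictured on its front, 49 (x) x 63 (y) x 92 (z) mm, 100 to 210 g; origin at the centre of its underside, z up, -x out of its 63 mm wide front. End of the row far from the robot, stands correctly. The row runs 330 mm along its -y axis to carton_near; in the finished row the centres are 110 mm apart, the gaps 47 mm.
- carton_near: Upright rigid light-blue and white carton, oranges pictured on its front, 49 (x) x 63 (y) x 92 (z) mm, 100 to 210 g; origin at the centre of its underside, z up, -x out of its 63 mm wide front. End of the row near the robot, stands correctly, turned as carton_far is, 330 mm from it centre to centre. A 60 mm high upstand runs along the counter's edge, at least 40 mm behind the row.
- carton_stray0: Upright rigid light-blue and white carton, oranges pictured on its front, 49 (x) x 63 (y) x 92 (z) mm, 100 to 210 g; origin at the centre of its underside, z up, -x out of its 63 mm wide front. An inner carton, 3 to 8 cm out of line to the front (-x) side and turned up to 20 degrees; either stray may take either inner place.
- carton_stray1: Upright rigid light-blue and white carton, oranges pictured on its front, 49 (x) x 63 (y) x 92 (z) mm, 100 to 210 g; origin at the centre of its underside, z up, -x out of its 63 mm wide front. The other inner carton, likewise out of line to the front and turned up to 20 degrees.

How it is judged:
By the outcome, as a careful person would: the job done as asked, in the order asked, and still so for the second after the job is handed in, with the robot touching nothing.
It also fails if it takes over 35 s, if anything falls off the work surface, if the arm or the gripper's body presses on something with over 40 N, if the wrist force passes 120 N, or if a joint passes its speed limit or range.

## Working session

There is one attempt and no reset: what is moved stays moved. The work goes in short steps, Python scripts to look and compute and a tool call to move; the robot and the scene stay as the last step left them, time stands still between calls to the robot, and variables do not carry over. Pictures are saved under pics/ and viewed, at most 10 in all, crops included, and the job is handed in when it is done.

Besides the shell and the picture viewer there is one more tool, called after "Emit:" as a command line: name --pt "numbers of a row" for each row, then --argument value for the rest. drive_tool: Moves the arm, as the interface text tells. Its arguments: {"type":"object","properties":{"delta_pos":{"type":"array","items":{"type":"array","items":{"type":"number"}}},"twist":{"type":"array","items":{"type":"number"}},"hand":{"type":"array","items":{"type":"number"}}},"required":["delta_pos","twist","hand"]}

```bash
mkdir -p pics; python3 - <<'E'
from station import *
import cv2,numpy as np
s=get_state();print(s['clock'],s['tcp_pos'],s['ee_rot'],s['gripper_width'])
for c in('top','side'):
    im=snapshot(c);cv2.imwrite(f'pics/{c}0.png',im[:,:,::-1])
    i=camera_info(c);print(c,np.round(i['camera_matrix'],1).tolist(),np.round(i['cam_to_world'],4).tolist())
    o=outline_of(c,'carton_far')
    for d in o: print(d['p'],d['centre'],d['pixels'].sum())
    np.save(f'pics/{c}0.npy',np.array([d['pixels'] for d in o]))
E
```

```text
0.0 [0.25804613 0.65025548 0.19167847] [ 1.87769494e-01  9.82212972e-01 -5.30108349e-04 -1.18291031e-04] 0.9919323930419565
top [[494.7, 0.0, 279.4], [0.0, 494.7, 199.0], [0.0, 0.0, 1.0]] [[0.0261, -0.9982, 0.0543, 0.4039], [-0.9996, -0.0256, 0.0102, 0.3703], [-0.0087, -0.0545, -0.9985, 0.9122], [0.0, 0.0, 0.0, 1.0]]
0.97 [109.6, 229.7] 1268
side [[528.5, 0.0, 270.1], [0.0, 528.5, 209.0], [0.0, 0.0, 1.0]] [[0.9335, -0.2209, 0.2825, 0.2358], [-0.3579, -0.5234, 0.7733, -0.2936], [-0.023, -0.823, -0.5676, 0.5435], [0.0, 0.0, 0.0, 1.0]]
0.72 [167.7, 309.4] 1868
```

View pics/top0.png

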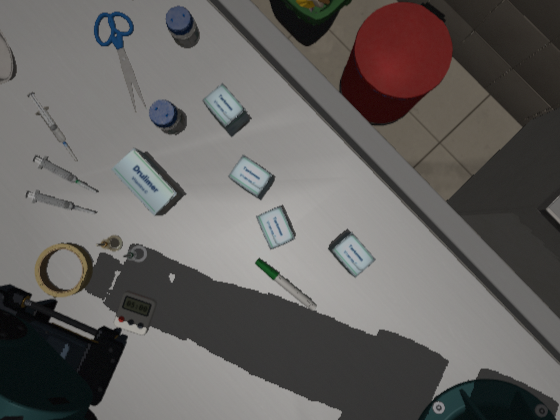

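View pics/side0.png

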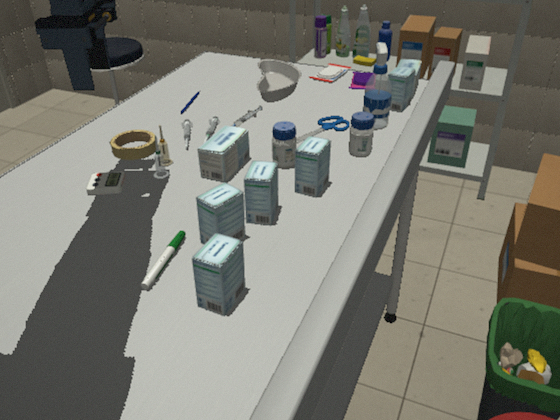

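The top view shows the row running from far (226,105) to near (352,253), with the strays at (251,176) and (276,226). I'll fit the top faces next.

```bash
cat > h.py <<'E'
import numpy as np,cv2
from station import *
from scipy.optimize import minimize
def unproj(cam,px,z):
    i=camera_info(cam);K=np.array(i['camera_matrix']);T=np.array(i['cam_to_world'])
    d=np.c_[np.array(px,float),np.ones(len(px))]@np.linalg.inv(K).T@T[:3,:3].T
    return T[:3,3]+d*((z-T[2,3])/d[:,2])[:,None]
def rects(im,thr=None):
    # top faces, world rectified at z=92mm, 0.5 mm/px
    pass
def rectify(im,x0,y0,w,h,s,z=.092,cam='top',T=None,K=None):
    """ortho image: row=-x, col=-y; x0,y0 top-left"""
    i=camera_info(cam);K=np.array(i['camera_matrix']);T=np.array(i['cam_to_world']) if T is None else T
    r,c=np.mgrid[:h,:w];P=np.stack([x0-r*s,y0-c*s,np.full(r.shape,z)],-1)-T[:3,3]
    q=P@T[:3,:3]@K.T
    return cv2.remap(im,(q[...,0]/q[...,2]).astype(np.float32),(q[...,1]/q[...,2]).astype(np.float32),cv2.INTER_CUBIC)
E
python3 - <<'E'
from h import *
im=cv2.imread('pics/top0.png')
print(np.round(unproj('top',[(226,103),(251,175),(276,226),(352,253)],.092),3).tolist())
a=unproj('top',[(226,103),(352,253)],.092);print(np.linalg.norm(a[0,:2]-a[1,:2]))
R=rectify(im,.62,.50,560,760,.0005)
cv2.imwrite('pics/R.png',cv2.resize(R,(560,760))[:600]);
b=R.astype(int);print([b[int((.62-x)/.0005),int((.5-y)/.0005)].tolist() for x,y in a[:,:2]])
cv2.imwrite('pics/R0.png',cv2.resize(R,None,fx=.78,fy=.78))
E
```

```text
[[0.608, 0.472, 0.092], [0.487, 0.427, 0.092], [0.403, 0.383, 0.092], [0.362, 0.257, 0.092]]
0.3267241032637079
[[111, 91, 73], [177, 174, 174]]
```

View pics/R0.png

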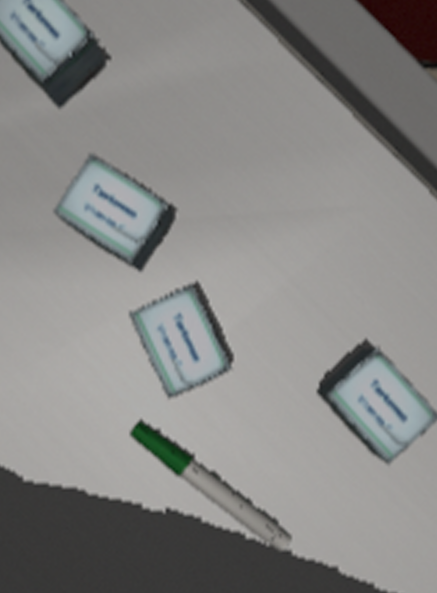

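```bash
cat >> h.py <<'E'
def fit(G,x0,y0,s,guess,L=.049,W=.063):
    """maximise gradient along the rectangle perimeter; returns x,y,yaw"""
    t=np.linspace(-.45,.45,60)
    e=np.concatenate([np.c_[0*t+.5*k*L,t*W] for k in(-1,1)]+[np.c_[t*L,0*t+.5*k*W] for k in(-1,1)])
    def f(p):
        c,n=np.cos(p[2]),np.sin(p[2]);X=p[0]+c*e[:,0]-n*e[:,1];Y=p[1]+n*e[:,0]+c*e[:,1]
        v=cv2.remap(G,((y0-Y)/s).astype(np.float32)[:,None],((x0-X)/s).astype(np.float32)[:,None],cv2.INTER_LINEAR)
        return -np.sqrt(v).mean()
    best=None
    for da in np.radians(np.arange(-25,26,5)):
        for dx in(-.006,0,.006):
            for dy in(-.006,0,.006):
                g=np.array([guess[0]+dx,guess[1]+dy,guess[2]+da])
                r=minimize(f,g,method='Nelder-Mead',options=dict(initial_simplex=np.vstack([g,g+[.004,0,0],g+[0,.004,0],g+[0,0,.06]]),xatol=1e-5,fatol=1e-4))
                if best is None or r.fun<best.fun:best=r
    return best
def grad(R):
    R=cv2.GaussianBlur(R,(0,0),1.5).astype(np.float32)
    gx=cv2.Sobel(R,cv2.CV_32F,1,0);gy=cv2.Sobel(R,cv2.CV_32F,0,1)
    return np.minimum(np.sqrt(gx**2+gy**2).max(2),40).astype(np.float32)
def measure(im,guesses):
    x0,y0,s=.66,.52,.0005
    G=grad(rectify(im,x0,y0,640,800,s));out=[]
    for g in guesses:
        r=fit(G,x0,y0,s,g);out.append(r.x)
        print(np.round(r.x[:2]*1000,1),round(np.degrees(r.x[2]),1),round(r.fun,2))
    out=np.array(out);F,N=out[0],out[-1];u=(F[:2]-N[:2]);print('len',np.linalg.norm(u)*1e3,'row yaw',np.degrees(np.arctan2(u[1],u[0]))-90)
    a=np.arctan2(u[1],u[0])-np.pi/2;ex=np.array([np.cos(a),np.sin(a)]);ey=np.array([-ex[1],ex[0]]);m=(F+N)[:2]/2
    for p in out: print('row frame x,y mm',np.round([(p[:2]-m)@ex*1e3,(p[:2]-m)@ey*1e3],1),'dyaw',round(np.degrees(p[2]-a),1))
    print('targets far,near',(m+ey*.055).round(4),(m-ey*.055).round(4))
    return out
E
python3 - <<'E'
from h import *
im=cv2.imread('pics/top0.png');A=np.radians(-49)
o=measure(im,[(.605,.474,A),(.487,.427,A-.15),(.403,.383,A+.3),(.362,.257,A)])
np.save('o0.npy',o)
q=get_state()['ee_rot'];print('tool',q)
V=im.copy();i=camera_info('top');K=np.array(i['camera_matrix']);T=np.linalg.inv(i['cam_to_world'])
for p in o:
    c,n=np.cos(p[2]),np.sin(p[2])
    P=np.array([[p[0]+c*a-n*b,p[1]+n*a+c*b,.092] for a,b in((-.0245,-.0315),(.0245,-.0315),(.0245,.0315),(-.0245,.0315))])
    q=(P@T[:3,:3].T+T[:3,3])@K.T;cv2.polylines(V,[(q[:,:2]/q[:,2:]*16).round().astype(int)],True,(0,0,255),1,0,4)
cv2.imwrite('pics/V.png',cv2.resize(V[70:290,180:400],None,fx=2.7,fy=2.7))
E
```

```text
[590.9 466.4] -48.8 -5.96
[483.1 424.9] -34.4 -6.27
[402.1 383.8] -64.3 -6.31
[359.5 255.3] -47.5 -6.15
len 313.2187844655617 row yaw -47.632324619250774
row frame x,y mm [  0.  156.6] dyaw -1.2
row frame x,y mm [-42.   49.1] dyaw 13.3
row frame x,y mm [-66.3 -38.5] dyaw -16.7
row frame x,y mm [   0.  -156.6] dyaw 0.2
targets far,near [0.5158 0.3979] [0.4345 0.3238]
tool [ 1.87772157e-01  9.82212557e-01 -3.21907667e-04 -8.07362822e-05]
```

View pics/V.png

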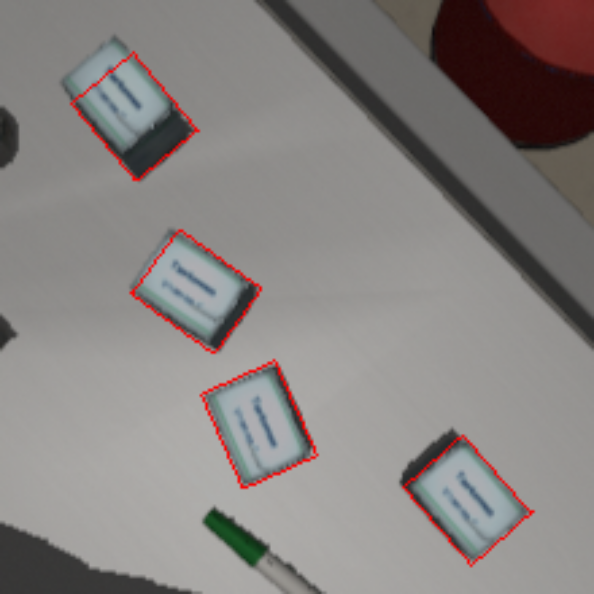

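The far and second fits slipped onto the dark side faces, so I'm adding a penalty for dark pixels inside the rectangle.

```bash
python3 - <<'E'
s=open('h.py').read()
s=s.replace("def fit(G,","def fit(G,D,").replace("fit(G,x0","fit(G,D,x0").replace("    G=grad(rectify(im,x0,y0,640,800,s));out=[]","    R=rectify(im,x0,y0,640,800,s);G=grad(R);D=cv2.GaussianBlur((R.max(2)<95).astype(np.float32),(0,0),2);out=[]")
s=s.replace("def fit(G,D,x0,y0","def fit(G,D,x0,y0",1)
s=s.replace("        return -np.sqrt(v).mean()","""        X=p[0]+c*g2[:,0]-n*g2[:,1];Y=p[1]+n*g2[:,0]+c*g2[:,1]
        d=cv2.remap(D,((y0-Y)/s).astype(np.float32)[:,None],((x0-X)/s).astype(np.float32)[:,None],cv2.INTER_LINEAR)
        return -np.sqrt(v).mean()+15*d.mean()""").replace("    def f(p):","    g2=np.stack(np.meshgrid(np.linspace(-.46,.46,25)*L,np.linspace(-.46,.46,25)*W),-1).reshape(-1,2)\n    def f(p):")
s=s.replace("def measure(","""def draw(im,o,fn,roi=(70,290,180,400)):
    V=im.copy();i=camera_info('top');K=np.array(i['camera_matrix']);T=np.linalg.inv(i['cam_to_world'])
    for p in o:
        c,n=np.cos(p[2]),np.sin(p[2])
        P=np.array([[p[0]+c*a-n*b,p[1]+n*a+c*b,.092] for a,b in((-.0245,-.0315),(.0245,-.0315),(.0245,.0315),(-.0245,.0315))])
        q=(P@T[:3,:3].T+T[:3,3])@K.T;cv2.polylines(V,[(q[:,:2]/q[:,2:]*16).round().astype(int)],True,(0,0,255),1,0,4)
    a,b,c,d=roi;cv2.imwrite(fn,cv2.resize(V[a:b,c:d],None,fx=2.7,fy=2.7))
def measure(""")
open('h.py','w').write(s)
E
python3 - <<'E'
from h import *
im=cv2.imread('pics/top0.png');A=np.radians(-49)
o=measure(im,[(.607,.472,A),(.487,.427,A+.2),(.403,.383,A-.2),(.360,.256,A)])
np.save('o0.npy',o);draw(im,o,'pics/V1.png')
E
```

```text
[604.8 477.2] -48.0 -4.75
[486.9 429.1] -32.9 -5.1
[401.8 384.3] -64.7 -5.54
[359.7 254.8] -48.0 -5.3
len 330.96345061753453 row yaw -47.790070363224324
row frame x,y mm [  0.  165.5] dyaw -0.2
row frame x,y mm [-43.6  45.8] dyaw 14.9
row frame x,y mm [-67.6 -47.3] dyaw -16.9
row frame x,y mm [  -0.  -165.5] dyaw -0.2
targets far,near [0.523 0.403] [0.4415 0.329 ]
```

View pics/V1.png

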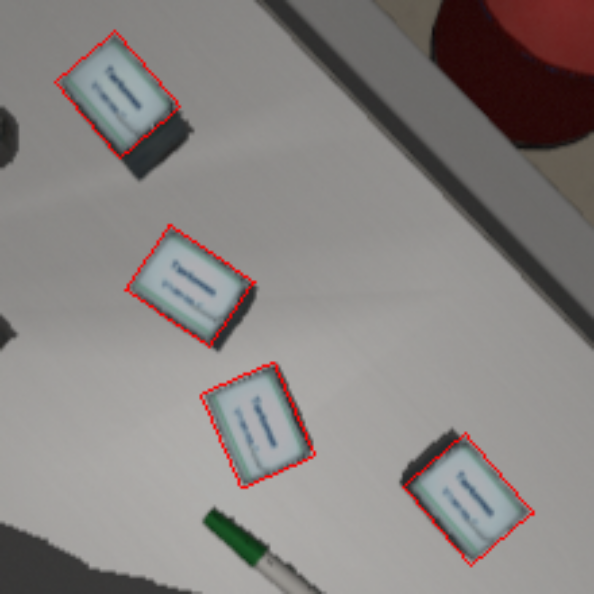

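The fit is consistent: length 331 mm and all yaws agree. Next is the approach plan, taking the far stray (A) first.

```bash
cat > plan.py <<'E'
import sys,numpy as np
from station import *
from scipy.spatial.transform import Rotation as Rr
# usage: plan.py n x y z yawdeg(tool y axis) [ease]
n=int(sys.argv[1]);X=np.array(list(map(float,sys.argv[2:5])));yaw=np.radians(float(sys.argv[5]))
s=get_state();R=Rr.from_quat(s['ee_rot']).as_matrix();p=np.array(s['tcp_pos'])
psi=np.arctan2(R[1,1],R[0,1]);d=(yaw-psi+np.pi/2)%np.pi-np.pi/2
print('t',s['clock'],'tcp',p.round(4),'yaw',np.degrees(psi).round(2),'j6',round(s['joint_pos'][5],2),'w',round(s['gripper_width'],3),'F',np.round(s['wrist_force'],1))
f=np.ones(n)
if len(sys.argv)>6: f=np.array([.5]+[1]*(n-2)+[.5]) if n>2 else f
f=f/f.sum();th=psi;rows=[];tw=[]
for k in f:
    y=np.array([np.cos(th),np.sin(th),0]);x=np.array([np.sin(th),-np.cos(th),0])*1.0
    z=np.array([0,0,-1.]);x=np.cross(y,z)
    D=(X-p)*k*100;rows.append([round(float(D@a),2) for a in(x,y,z)]);tw.append(round(-d*k,3));th+=d*k
print(rows);print(tw)
E
python3 plan.py 12 .487 .429 .15 147.1
```

```text
t 0.2 tcp [0.2581 0.6504 0.1919] yaw 68.35 j6 -0.03 w 0.999 F [-0.   0.4 -0.3]
[[-2.45, -1.01, 0.35], [-2.32, -1.29, 0.35], [-2.16, -1.54, 0.35], [-1.97, -1.78, 0.35], [-1.75, -1.99, 0.35], [-1.51, -2.18, 0.35], [-1.26, -2.34, 0.35], [-0.98, -2.47, 0.35], [-0.69, -2.56, 0.35], [-0.39, -2.62, 0.35], [-0.09, -2.65, 0.35], [0.21, -2.65, 0.35]]
[np.float64(-0.115), np.float64(-0.115), np.float64(-0.115), np.float64(-0.115), np.float64(-0.115), np.float64(-0.115), np.float64(-0.115), np.float64(-0.115), np.float64(-0.115), np.float64(-0.115), np.float64(-0.115), np.float64(-0.115)]
```

Emit:
drive_tool --pt "-2.45 -1.0 0.35" --pt "-2.3 -1.3 0.35" --pt "-2.15 -1.55 0.35" --pt "-1.95 -1.8 0.35" --pt "-1.75 -2.0 0.35" --pt "-1.5 -2.2 0.35" --pt "-1.25 -2.35 0.35" --pt "-1.0 -2.45 0.35" --twist '[-0.115, -0.115, -0.115, -0.115, -0.115, -0.115, -0.115, -0.115]' --hand '[8, 8, 8, 8, 8, 8, 8, 8]'

```text
clock: 0.87
tcp_pos: [0.4112, 0.5018, 0.1641]
ee_rot: [-0.271, 0.963, -0.0, -0.0]
wrist_force: [0.3, 0.6, 0.8]
gripper_width: 0.879
finger_force: 0.0
```

Emit:
drive_tool --pt "-0.7 -2.55 0.35" --pt "-0.4 -2.6 0.35" --pt "-0.1 -2.65 0.35" --pt "0.2 -2.65 0.35" --pt "0 0 0" --pt "0 0 0" --twist '[-0.115, -0.115, -0.115, -0.115, 0, 0]' --hand '[8, 8, 8, 8, 8, 8]'

```text
clock: 1.37
tcp_pos: [0.4878, 0.429, 0.15]
ee_rot: [-0.479, 0.878, -0.0, -0.0]
wrist_force: [-0.6, 0.4, 0.7]
gripper_width: 0.878
finger_force: 0.0
```

```bash
python3 plan.py 6 .487 .429 .032 147.1
```

```text
t 1.3667 tcp [0.4878 0.429  0.15  ] yaw 147.28 j6 -1.89 w 0.878 F [-0.6  0.4  0.7]
[[0.01, 0.01, 1.97], [0.01, 0.01, 1.97], [0.01, 0.01, 1.97], [0.01, 0.01, 1.97], [0.01, 0.01, 1.97], [0.01, 0.01, 1.97]]
[np.float64(0.001), np.float64(0.001), np.float64(0.001), np.float64(0.001), np.float64(0.001), np.float64(0.001)]
```

Emit:
drive_tool --pt "0 0 2.0" --pt "0 0 2.0" --pt "0.05 0.05 2.0" --pt "0 0 2.0" --pt "0 0 2.0" --pt "0 0 1.2" --pt "0 0 0.6" --pt "0 0 0" --twist '[0, 0, 0, 0, 0, 0, 0, 0]' --hand '[8, 8, 8, 8, 8, 8, 8, 8]'

```text
clock: 2.03
tcp_pos: [0.4857, 0.4298, 0.0314]
ee_rot: [-0.48, 0.877, -0.0, -0.001]
wrist_force: [0.8, 0.7, 0.8]
gripper_width: 0.875
finger_force: 0.0
```

Emit:
drive_tool --pt "0 0 0" --pt "0 0 0" --pt "0 0 0" --pt "0 0 0" --pt "0 0 0" --pt "0 0 0" --twist '[0, 0, 0, 0, 0, 0]' --hand '[7, 6.5, 6, 5.5, 4.5, 4.5]'

```text
clock: 2.53
tcp_pos: [0.4867, 0.43, 0.0328]
ee_rot: [-0.48, 0.877, 0.0, 0.0]
wrist_force: [-1.9, 0.4, 3.5]
gripper_width: 0.53
finger_force: 29.9
```

```bash
python3 plan.py 8 .523 .403 .032 132.2 e; python3 -c "
from station import *;s=get_state();print(s['gripper_width']*91.2,s['finger_force'])"
```

```text
t 2.5333 tcp [0.4867 0.43   0.0328] yaw 147.42 j6 -1.89 w 0.53 F [-1.9  0.4  3.5]
[[0.02, -0.32, 0.01], [0.03, -0.64, 0.01], [0.01, -0.65, 0.01], [-0.02, -0.65, 0.01], [-0.04, -0.64, 0.01], [-0.06, -0.64, 0.01], [-0.09, -0.64, 0.01], [-0.06, -0.32, 0.01]]
[np.float64(0.019), np.float64(0.038), np.float64(0.038), np.float64(0.038), np.float64(0.038), np.float64(0.038), np.float64(0.038), np.float64(0.019)]
48.3557176466009 29.926578998565674
```

Emit:
drive_tool --pt "0.0 -0.3 0" --pt "0.05 -0.65 0" --pt "0 -0.65 0" --pt "0 -0.65 0" --pt "-0.05 -0.65 0" --pt "-0.05 -0.65 0" --pt "-0.1 -0.65 0" --pt "-0.05 -0.3 0" --twist '[0.019, 0.038, 0.038, 0.038, 0.038, 0.038, 0.038, 0.019]' --hand '[4.5, 4.5, 4.5, 4.5, 4.5, 4.5, 4.5, 4.5]'

```text
clock: 3.2
tcp_pos: [0.5235, 0.4029, 0.0329]
ee_rot: [-0.358, 0.934, 0.0, 0.0]
wrist_force: [-3.0, 4.4, 6.5]
gripper_width: 0.533
finger_force: 29.9
```

Emit:
drive_tool --pt "0 0 0" --pt "0 0 0" --twist '[0, 0]' --hand '[4.5, 4.5]'

```text
clock: 3.37
tcp_pos: [0.5236, 0.4027, 0.0328]
ee_rot: [-0.359, 0.933, -0.0, 0.001]
wrist_force: [1.8, -0.9, 5.4]
gripper_width: 0.532
finger_force: 29.9
```

```bash
python3 plan.py 1 .523 .403 .032 132.2
```

```text
t 3.3667 tcp [0.5236 0.4027 0.0328] yaw 132.12 j6 -1.69 w 0.532 F [ 1.8 -0.9  5.4]
[[0.02, 0.06, 0.08]]
[np.float64(-0.001)]
```

Emit:
drive_tool --pt "0 0 0" --pt "0 0 0" --pt "0 0 0" --pt "0 0 0" --pt "0 0 -1" --pt "0 0 -3" --pt "0 0 -4" --pt "0 0 -4" --twist '[0, 0, 0, 0, 0, 0, 0, 0]' --hand '[5, 6, 7, 7.5, 7.5, 7.5, 8, 8]'

```text
clock: 4.03
tcp_pos: [0.522, 0.4023, 0.1537]
ee_rot: [-0.36, 0.933, -0.0, -0.001]
wrist_force: [0.6, -0.6, -0.0]
gripper_width: 0.875
finger_force: 0.0
```

```bash
python3 plan.py 6 .4018 .3843 .145 115.3
```

```text
t 4.0333 tcp [0.522  0.4023 0.1537] yaw 132.18 j6 -1.69 w 0.875 F [ 0.6 -0.6 -0. ]
[[1.69, 1.12, 0.14], [1.74, 1.04, 0.14], [1.79, 0.95, 0.14], [1.83, 0.86, 0.14], [1.87, 0.77, 0.14], [1.91, 0.68, 0.14]]
[np.float64(0.049), np.float64(0.049), np.float64(0.049), np.float64(0.049), np.float64(0.049), np.float64(0.049)]
```

Emit:
drive_tool --pt "1.7 1.1 0.1" --pt "1.75 1.05 0.1" --pt "1.8 0.95 0.1" --pt "1.85 0.85 0.1" --pt "1.85 0.75 0.1" --pt "1.9 0.7 0.1" --pt "0 0 0" --pt "0 0 0" --twist '[0.049, 0.049, 0.049, 0.049, 0.049, 0.049, 0, 0]' --hand '[8, 8, 8, 8, 8, 8, 8, 8]'

```text
clock: 4.7
tcp_pos: [0.4022, 0.3845, 0.1471]
ee_rot: [-0.22, 0.975, 0.0, 0.0]
wrist_force: [1.2, 0.1, -0.4]
gripper_width: 0.878
finger_force: 0.0
```

```bash
python3 plan.py 1 .4018 .3843 .033 115.3
```

```text
t 4.7 tcp [0.4022 0.3845 0.1471] yaw 115.43 j6 -1.29 w 0.878 F [ 1.2  0.1 -0.4]
[[0.04, -0.0, 11.41]]
[np.float64(0.002)]
```

Emit:
drive_tool --pt "0.05 0 2.0" --pt "0 0 2.0" --pt "0 0 2.0" --pt "0 0 2.0" --pt "0 0 1.8" --pt "0 0 1.1" --pt "0 0 0.5" --pt "0 0 0" --twist '[0, 0, 0, 0, 0, 0, 0, 0]' --hand '[8, 8, 8, 8, 8, 8, 8, 8]'

```text
clock: 5.37
tcp_pos: [0.4023, 0.384, 0.0317]
ee_rot: [-0.219, 0.976, -0.0, -0.0]
wrist_force: [-0.2, -1.1, -0.2]
gripper_width: 0.877
finger_force: 0.0
```

Emit:
drive_tool --pt "0 0 0" --pt "0 0 0" --pt "0 0 0" --pt "0 0 0" --pt "0 0 0" --pt "0 0 0" --twist '[0, 0, 0, 0, 0, 0]' --hand '[7, 6.5, 6, 5.5, 4.5, 4.5]'

```text
clock: 5.87
tcp_pos: [0.4023, 0.3845, 0.0328]
ee_rot: [-0.219, 0.976, 0.0, 0.0]
wrist_force: [-0.6, 1.5, 4.8]
gripper_width: 0.535
finger_force: 29.9
```

```bash
python3 plan.py 8 .4415 .329 .033 132.2 e
```

```text
t 5.8667 tcp [0.4023 0.3845 0.0328] yaw 115.34 j6 -1.29 w 0.535 F [-0.6  1.5  4.8]
[[-0.08, -0.48, -0.0], [-0.15, -0.96, -0.0], [-0.11, -0.96, -0.0], [-0.06, -0.97, -0.0], [-0.02, -0.97, -0.0], [0.02, -0.97, -0.0], [0.06, -0.97, -0.0], [0.05, -0.48, -0.0]]
[np.float64(-0.021), np.float64(-0.042), np.float64(-0.042), np.float64(-0.042), np.float64(-0.042), np.float64(-0.042), np.float64(-0.042), np.float64(-0.021)]
```

Emit:
drive_tool --pt "-0.1 -0.5 0" --pt "-0.15 -0.95 0" --pt "-0.1 -0.95 0" --pt "-0.05 -0.95 0" --pt "0 -0.95 0" --pt "0 -0.95 0" --pt "0.05 -0.95 0" --pt "0.05 -0.5 0" --twist '[-0.021, -0.042, -0.042, -0.042, -0.042, -0.042, -0.042, -0.021]' --hand '[4.5, 4.5, 4.5, 4.5, 4.5, 4.5, 4.5, 4.5]'

```text
clock: 6.53
tcp_pos: [0.4415, 0.3291, 0.0329]
ee_rot: [-0.361, 0.933, 0.0, 0.0]
wrist_force: [-3.5, 4.1, 5.0]
gripper_width: 0.535
finger_force: 29.9
```

Emit:
drive_tool --pt "0 0 0" --pt "0 0 0" --twist '[0, 0]' --hand '[4.5, 4.5]'

```text
clock: 6.7
tcp_pos: [0.4415, 0.3291, 0.0327]
ee_rot: [-0.36, 0.933, -0.0, 0.0]
wrist_force: [1.8, -2.6, 3.1]
gripper_width: 0.529
finger_force: 29.9
```

```bash
python3 plan.py 1 .4415 .329 .033 132.2
```

```text
t 6.7 tcp [0.4415 0.3291 0.0327] yaw 132.16 j6 -1.71 w 0.529 F [ 1.8 -2.6  3.1]
[[0.01, -0.01, -0.03]]
[np.float64(-0.001)]
```

Emit:
drive_tool --pt "0 0 0" --pt "0 0 0" --pt "0 0 0" --pt "0 0 0" --pt "0 0 -1" --pt "0 0 -3" --pt "0 0 -4" --pt "0 0 -4" --twist '[0, 0, 0, 0, 0, 0, 0, 0]' --hand '[5, 6, 7, 7.5, 7.5, 7.5, 8, 8]'

```text
clock: 7.37
tcp_pos: [0.4401, 0.3287, 0.1538]
ee_rot: [-0.36, 0.933, -0.0, -0.001]
wrist_force: [1.3, 0.9, -0.4]
gripper_width: 0.876
finger_force: 0.0
```

Emit:
drive_tool --pt "0 3 -1" --pt "0 4 0" --pt "0 4 0" --pt "0 4 0" --pt "0 4 0" --pt "0 4 0" --pt "0 4 0" --pt "0 2 0" --twist '[0, 0, 0, 0, 0, 0, 0, 0]' --hand '[8, 8, 8, 8, 8, 8, 8, 8]'

```text
clock: 8.03
tcp_pos: [0.2434, 0.5466, 0.1633]
ee_rot: [-0.361, 0.933, 0.0, 0.0]
wrist_force: [1.3, -1.0, 0.3]
gripper_width: 0.879
finger_force: 0.0
```

```bash
python3 - <<'E'
from h import *
im=snapshot('top')[:,:,::-1].copy();cv2.imwrite('pics/top1.png',im);A=np.radians(-48)
o=measure(im,[(.607,.472,A),(.523,.403,A),(.4415,.329,A),(.360,.256,A)])
draw(im,o,'pics/V2.png')
E
```

```text
[604.8 477.1] -48.0 -4.85
[523.9 401.9] -48.4 -5.18
[440.8 327.6] -48.1 -5.68
[359.7 254.8] -48.0 -5.36
len 330.96179115247224 row yaw -47.79017498522809
row frame x,y mm [ -0.  165.5] dyaw -0.2
row frame x,y mm [ 1.4 55. ] dyaw -0.6
row frame x,y mm [  0.6 -56.5] dyaw -0.3
row frame x,y mm [  -0.  -165.5] dyaw -0.2
targets far,near [0.523  0.4029] [0.4415 0.329 ]
```

View pics/V2.png

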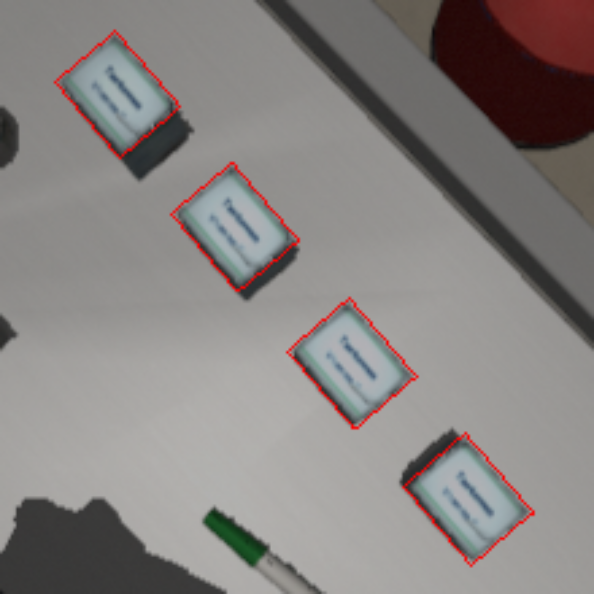

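All four stand in one row within about 1.5 mm and 0.5°, and the outer two haven't moved.

```bash
python3 -c "
from station import *;print(hand_in())"
```

```text
the job is handed in; nothing more can be done
None
```

I slid both inner cartons into line and handed the job in after about 8 s of the 35 s. By the top camera, they sit within about 1.5 mm of their places and 0.5° of square, and the outer two have not moved.

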